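# Close the row of filled sample tubes

## Robot

A 6-joint arm with a two-finger parallel gripper is mounted at the origin on a cart in front of the work surface, level with it; the furniture and walls round the work are solid. World frame = base frame: x ahead of the robot, y to its left, z up, the work surface at z = 0. Lengths are in m, angles in degrees, forces in N, time in s.
With the tool pointing down it reaches from about 0.25 to 0.725 m from the base axis. Payload 9.7 kg.
Tool frame: the origin (TCP) lies at the very end of the fingers, on their centre line; the grasp point (between the pads) lies 19 mm behind it; z points along the fingers, y is the direction in which the jaws open and shut (so a half turn about z gives the same grasp; the last joint's range is limited). The gripper opens to 85 mm and grips with 20 to 120 N. Pads are 22 mm wide; open, the fingers measure 114 mm over their backs; the gripper's body (76 mm by 85 mm) begins 54 mm behind the grasp point. The pads swing forward as they close: fully open they stand 13 mm farther back than shut.
Start: joints at [-70.073, 4.979, 10.078, 95.1, 0, 90], TCP at [0.187, -0.517, 0.231] pointing down, gripper open.
Joint ranges: [-179.16, 179.16], [-48.56, 103.87], [-65.8, 70.77], [-126.05, 130.52], [-82.76, 87.17], [-180, 180]. Speed limits (degrees/s): [127.2, 127.2, 147.25, 180, 180, 180].

## Interface

Orientations are given as [roll, pitch, yaw] about the fixed x, y, z axes, in that order (R = Rz(yaw) Ry(pitch) Rx(roll)).
In Python, from workcell import bot gives the robot as it stands. The module is installed in compiled form; this text tells all that it offers.
- The arm moves only by the tool step_arm, never from a script. Its arguments are lists of equal length, an entry for each row: "dr": the turn, a rotation vector about the tool's x, y, z in rad, a list of three; "xyz": the shift along the tool's x, y, z in units of 40 mm (1.0 is 40 mm), a list of three; "gripper": the opening, from 0 (shut) to 1 (fully open). In form: {"dr": [[wx, wy, wz], ...], "xyz": [[x, y, z], ...], "gripper": [gripper, ...]}. A call has exactly 8 rows; each row is the pose to reach, as a shift and turn from the pose commanded when the call began, along the tool's axes at that moment; what a row does not reach only later rows make up. A row lasts 1/10 s, in which the tool goes at most 50 mm and 8.59 degrees, less where a joint would pass 70% of its speed; a pose out of reach is approached as far as the arm can. A call with a gripper value outside its range is refused whole. The fingers move at their own pace and stop on an object; "squeeze" is the grip in N (left out, the last holds). Time passes only in rows, so rows that repeat a pose let the fingers close, or fill a call up. It gives the time, the measured TCP pose, the force and the opening at its end, in the units of the state.
- bot.get_obs(): the state, without advancing time (a new reading comes with each control period).
- bot.camera(name): name is "side" or "top" or "wrist"; returns a dict with "image" (420x560x3 uint8, red, green, blue), "camera_matrix" (3x3 intrinsics, pixels), "k1" (the pictures are not rectified: a ray, as slopes to the right and down, at radius r is drawn at 1 + k1 r^2 times it, then the intrinsics apply), "R" (3x3) and "t" (3): a world point X has camera coordinates R X + t. Camera axes: x right, y down, z forward; pixel columns grow to the right and rows downward; lengths in m; the calibration is good to about 2 mm. A picture is of the moment at which its call begins. There is no depth.
- bot.job_done(): hands the job in, once; it reports no verdict.
Trained networks look in a picture, given as the dict that the camera call returned (one of the last four; its "shot" number tells which), for a name from the list of things; names that differ only in an ending like _2 or _b are one class to them, and where a whole thing is asked for, a point or a joint stands for the part that bears it (a point fixed in the world has none). Each returns a list of dicts, best first, with "p" (0 to 1); they miss things now and then, are a little off and sometimes report something else, mostly with a low value. They report only what shows in the picture. A call takes as long as a camera call.
- bot.regions_of(picture, thing): "region" (420x560 bool, what is visible of it) and "box" ([centre column, centre row, width, height] in pixels, round what is visible of it).
The state is a dict: "time": time; "q": joint angles; "qd": joint speeds; "joint_efforts": joint torques, N m; "ee_pos": TCP position; "tcp_rot": TCP orientation; "wrist_force": force on the tool from outside, world axes, zero at the start; "torque": the same for the moment, N m; "opening": finger opening in m.
Only numpy, scipy, OpenCV 4.12 (cv2) and the standard library are available. Lean on these libraries where they do the work, as an engineer would, in place of code of your own. Each camera call takes 0.05 s, during which the arm holds its last target.

## Task

The five amber sample tubes in the cooling block have been filled and stand open. With the fingertips close their hinged lids one after another along the row, beginning at the end on the hinge side so that you never work across a tube that is still open, and press every cap fully home. Touch them gently, and neither push aside nor pick up any of the other things on the bench.

Things in the scene. Friction and masses are not known exactly. Their poses are not given: they have to be found in the camera images.
- block: Heavy cooling block, does not slide: bare aluminium in a blue plastic shell, 90 x 220 mm, 50 mm high. Origin: centre of its underside; y along its length, x across, z up. Five amber 5 ml tubes with hinged lids stand in the row of holes along its y, 15 mm off its middle to the -x side, 36 mm apart; the other holes are empty. The tubes sit fast in their holes.
- mouth_1 (a point): Centre of the mouth of tube 1, 56 mm above the bench, the tube at the hinge end of the row (block -y). The lid's hinge is 12 mm from here toward block -y, 1 mm higher; the lid is a round cap 21 mm across and 4.5 mm thick with a small tab (reaching 26 mm from the hinge).
- mouth_2 (a point): Centre of the mouth of tube 2, 56 mm above the bench. Lid as on tube 1.
- mouth_3 (a point): Centre of the mouth of tube 3, 56 mm above the bench. Lid as on tube 1.
- mouth_4 (a point): Centre of the mouth of tube 4, 56 mm above the bench. Lid as on tube 1.
- mouth_5 (a point): Centre of the mouth of tube 5, 56 mm above the bench, the tube at the far end (block +y). Lid as on tube 1.
- lid_1 (a joint): Hinge of the lid of tube 1, rad: 0 folded flat over the mouth, 1.57 upright, 1.8 the back stop; light friction (about 0.2 N at its edge), stays where it is left. Open, the lid stands on edge at the hinge, its top up to 84 mm above the bench, its back up to 26 mm from the mouth's centre toward block -y.
- lid_2 (a joint): The same for tube 2.
- lid_3 (a joint): The same for tube 3.
- lid_4 (a joint): The same for tube 4.
- lid_5 (a joint): The same for tube 5.
- plug_1 (a joint): How far the cap of tube 1 is pressed into the mouth, m: 0 loose, 0.0025 home against its stop; it takes about 3 N straight down on the folded cap and stays in. Folded over but loose, the cap's flat top is 8 mm above the mouth point; pressed home, 5.5 mm.
- plug_2 (a joint): The same for tube 2.
- plug_3 (a joint): The same for tube 3.
- plug_4 (a joint): The same for tube 4.
- plug_5 (a joint): The same for tube 5.
- petri_dish: Bystander, loose: flat clear petri dish, 60 x 60 x 15 mm; origin at its underside. To be left alone.
- small_beaker: Bystander, loose: small glass beaker, 46 x 46 x 57 mm; origin at its underside. To be left alone.
- amber_vial_bottle: Bystander, loose: small amber bottle with black cap, 33 x 34 x 86 mm; origin at its underside. To be left alone.
- red_stopper: Bystander, loose: red rubber stopper, 31 x 31 x 28 mm; origin at its underside. To be left alone.

How it is judged:
By the outcome, as a careful person would: the job done as asked, in the order asked, and still so for the second after the job is handed in, with the robot touching nothing.
It also fails if it takes over 54 s, if anything falls off the work surface, if the arm or the gripper's body presses on something with over 40 N, if the wrist force passes 120 N, or if a joint passes its speed limit or range.

## Working session

There is one attempt and no reset: what is moved stays moved. The work goes in short steps, Python scripts to look and compute and a tool call to move; the robot and the scene stay as the last step left them, time stands still between calls to the robot, and variables do not carry over. Pictures are saved under pics/ and viewed, and the job is handed in when it is done.

Besides the shell and the picture viewer there is one more tool, called by a JSON object that holds its "op" and its "data", one argument or row to a line. step_arm: Moves the arm, as the interface text tells. Its arguments: {"type":"object","properties":{"dr":{"type":"array"},"xyz":{"type":"array"},"gripper":{"type":"array"},"squeeze":{"type":"number"}},"required":["dr","xyz","gripper"]}

```bash
mkdir -p pics
python3 - <<'E'
from workcell import bot
import cv2,pickle
o=bot.get_obs();print(o)
for n in ["top","side","wrist"]:
    p=bot.camera(n);cv2.imwrite(f"pics/{n}0.png",p["image"][:,:,::-1]);print(n,p["camera_matrix"],p["k1"],p["R"],p["t"])
    pickle.dump(p,open(f"{n}0.pkl","wb"))
    for th in ["block","mouth_1","lid_1"]:
        try:
            for r in bot.regions_of(p,th)[:7]: print(th,r["p"],r["box"])
        except Exception as e: print(th,e)
E
```

```text
{'time': 0.0, 'q': array([-7.00728882e+01,  5.01132648e+00,  1.00351766e+01,  9.50992407e+01,
       -8.18342888e-04,  9.00003579e+01]), 'qd': array([ 0.02629003, -0.0868472 ,  0.05128762, -0.02765323, -0.12035056,
       -0.00157347]), 'joint_efforts': array([-1.56528364e-03, -5.20384955e+01,  4.64804184e+01,  1.62353256e-02,
       -1.85295844e-04,  2.99253111e-05]), 'ee_pos': array([ 0.18737383, -0.51686216,  0.23058736]), 'tcp_rot': array([-1.79924609e+02,  8.18813142e-04,  1.99267549e+01]), 'wrist_force': array([ 0.10366333, -0.57681152,  0.54221131]), 'torque': array([ 0.04580023, -0.00477297,  0.00556619]), 'opening': 0.0852938576023266}
top [[474.67138185   0.         281.13702543]
 [  0.         474.67138185 215.13016352]
 [  0.           0.           1.        ]] -0.09615532474935808 [[ 0.00269222 -0.99985105  0.01704777]
 [-0.99354168 -0.00460829 -0.11337409]
 [ 0.11343577 -0.01663244 -0.9934061 ]] [0.05649115 0.56508636 0.84885223]
block 0.68 [342.5, 235.6, 123.3, 58.0]
mouth_1 0.67 [348.5, 245.1, 18.4, 12.8]
mouth_1 0.61 [368.9, 248.2, 20.2, 5.9]
mouth_1 0.49 [330.0, 242
[... 385 characters left out ...]
0985359]
 [-0.21639526  0.31410837 -0.92439657]
 [ 0.50298215 -0.77563849 -0.3813055 ]] [0.49488339 0.16725772 0.6550895 ]
block 0.97 [319.1, 205.3, 103.9, 67.4]
mouth_1 0.56 [320.9, 194.1, 11.4, 17.9]
mouth_1 0.42 [342.9, 183.5, 12.8, 14.4]
lid_1 0.49 [324.7, 189.0, 13.0, 13.2]
lid_1 0.48 [344.4, 178.5, 13.8, 9.8]
lid_1 0.46 [334.5, 182.2, 12.7, 13.7]
wrist [[352.19714217   0.         282.24272645]
 [  0.         352.19714217 204.97259981]
 [  0.           0.           1.        ]] -0.07403335183727383 [[ 3.41772160e-01 -9.39782796e-01 -2.96427945e-04]
 [-8.99559792e-01 -3.27235462e-01  2.89325305e-01]
 [-2.71999946e-01 -9.86166798e-02 -9.57230787e-01]] [-0.55021427 -0.03819091  0.3803002 ]
```

Run:
```python
import cv2
a=cv2.imread("pics/top0.png");cv2.imwrite("pics/top0c.png",cv2.resize(a[190:290,260:440],None,fx=4.4,fy=4.4,interpolation=cv2.INTER_CUBIC))
a=cv2.imread("pics/side0.png");cv2.imwrite("pics/side0c.png",cv2.resize(a[150:250,240:400],None,fx=5,fy=5,interpolation=cv2.INTER_CUBIC))
```

```text
(no output)
```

View pics/top0.png

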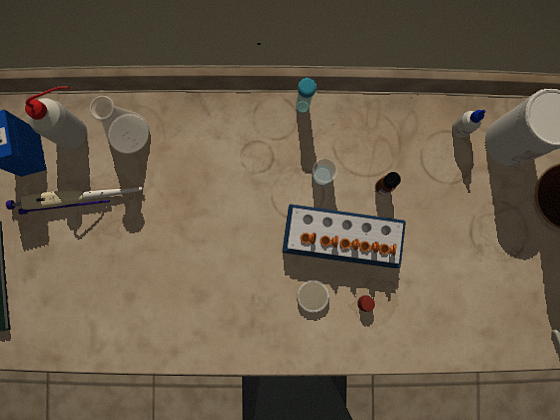

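View pics/side0.png

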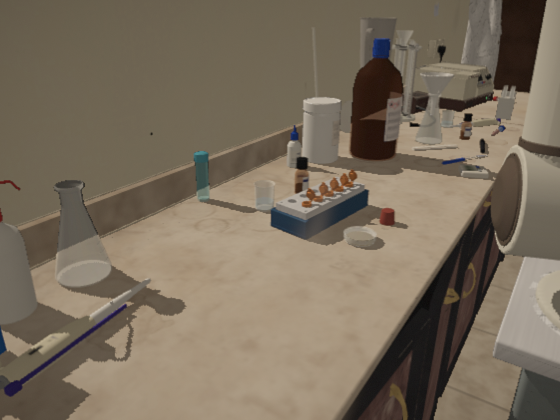

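```bash
sleep 1
```

```text
(no output)
```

View pics/wrist0.png

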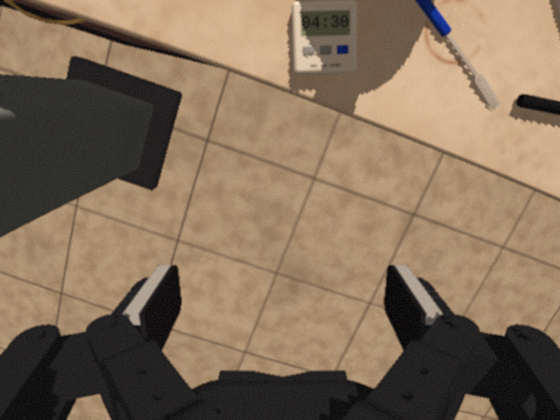

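View pics/top0c.png

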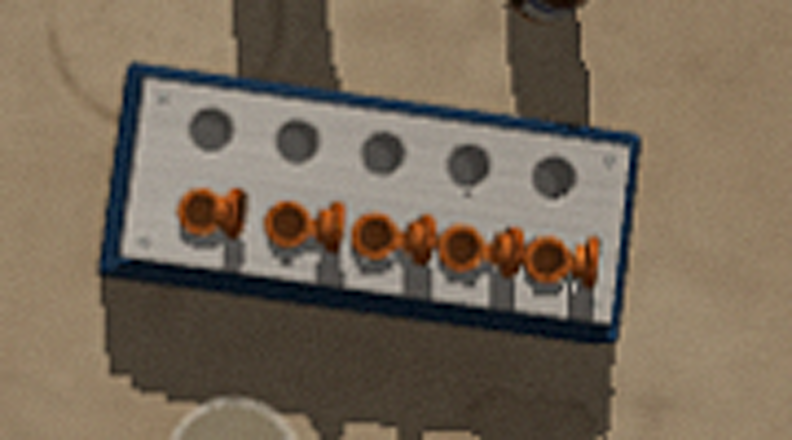

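View pics/side0c.png

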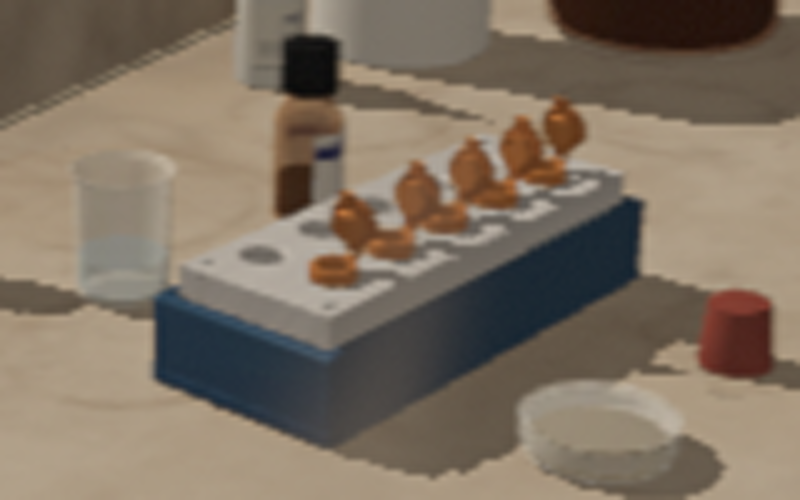

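```bash
cat > h.py <<'E'
import numpy as np,cv2
def proj(p,X):
    X=np.atleast_2d(X);c=X@p["R"].T+p["t"];s=c[:,:2]/c[:,2:];r2=(s**2).sum(1,keepdims=True)
    s=s*(1+p["k1"]*r2);K=p["camera_matrix"];return s*[K[0,0],K[1,1]]+[K[0,2],K[1,2]]
def block(x,y,yaw,L):
    c,s=np.cos(yaw),np.sin(yaw);L=np.atleast_2d(L)
    return np.c_[x+c*L[:,0]-s*L[:,1],y+s*L[:,0]+c*L[:,1],L[:,2]]
E
python3 - <<'E'
from h import *;import pickle
from scipy.optimize import least_squares
T=pickle.load(open("top0.pkl","rb"));S=pickle.load(open("side0.pkl","rb"))
mt=np.array([[547,259],[462,247],[376,236],[288,223],[202,212]])/4.4+[260,190]
ms=np.array([[547,171],[496,193],[446,216],[392,242],[333,268]])/5+[240,150]
Lm=np.array([[-.015,-.072+.036*i,.056] for i in range(5)])
ct=np.array([[132,64],[640,138]])/4.4+[260,190]
for use in ("both","top","side"):
    def f(v):
        P=block(*v[:3],Lm);r=[]
        if use!="side": r.append((proj(T,P)-mt).ravel())
        if use!="top": r.append((proj(S,P)-ms).ravel())
        return np.concatenate(r)
    r=least_squares(f,[.5,-.1,-.1]);print(use,r.x[:2],np.degrees(r.x[2]),r.fun.round(1))
    print(block(*r.x,Lm).round(4).tolist())
    print(f"corner +x+y, +x-y at z 40-50", proj(T,block(*r.x,[[.045,.11,.045],[.045,-.11,.045]])),ct)
E
```

```text
both [ 0.52655598 -0.05763985] -7.917830126004146 [-0.3 -0.1 -0.6 -0.1 -0.7 -0.4 -0.5 -0.2 -0.8 -0.5  0.2 -1.3  0.7 -1.2
  0.5 -1.   0.6 -1.2  1.  -1.1]
[[0.5018, -0.1269, 0.056], [0.5067, -0.0912, 0.056], [0.5117, -0.0556, 0.056], [0.5167, -0.0199, 0.056], [0.5216, 0.0157, 0.056]]
corner +x+y, +x-y at z 40-50 [[288.62870436 202.73564934]
 [406.57975363 219.6800095 ]] [[290.         204.54545455]
 [405.45454545 221.36363636]]
top [ 0.52610053 -0.05860642] -7.625820816591255 [ 0.3  0.   0.   0.1 -0.2 -0.1  0.1  0.1 -0.2 -0.1]
[[0.5017, -0.128, 0.056], [0.5065, -0.0923, 0.056], [0.5112, -0.0566, 0.056], [0.516, -0.0209, 0.056], [0.5208, 0.0147, 0.056]]
corner +x+y, +x-y at z 40-50 [[288.99016344 203.26710577]
 [407.01143315 219.61114515]] [[290.         204.54545455]
 [405.45454545 221.36363636]]
side [ 0.52463552 -0.05154572] -8.220760319792674 [-0.1 -0.2  0.3 -0.1 -0.1  0.1 -0.2 -0.   0.1  0.1]
[[0.4995, -0.1207, 0.056], [0.5046, -0.085, 0.056], [0.5098, -0.0494, 0.056], [0.5149, -0.0138, 0.056], [0.5201, 0.0219, 0.056]]
corner +x+y, +x-y at z 40-50 [[285.47655582 203.46447691]
 [403.45325412 221.03156049]] [[290.         204.54545455]
 [405.45454545 221.36363636]]
```

{"op": "step_arm", "data": {
  "dr": [
    [0, 0, -0.14],
    [0, 0, -0.27],
    [0, 0, -0.41],
    [0, 0, -0.54],
    [0, 0, -0.68],
    [0, 0, -0.82],
    [0, 0, -0.95],
    [0, 0, -1.087]
  ],
  "xyz": [
    [1, -0.5, 0],
    [2, -1, 0],
    [3, -1.6, 0],
    [4, -2.1, 0],
    [5, -2.6, 0],
    [6, -3.1, 0.2],
    [7, -3.65, 0.3],
    [8, -4.2, 0.5]
  ],
  "gripper": [0, 0, 0, 0, 0, 0, 0, 0]
}}

```text
time: 1.4
ee_pos: [0.4321, -0.2486, 0.2116]
tcp_rot: [179.9, 0.0, 82.5]
wrist_force: [0.2, -0.8, 0.1]
opening: -0.0003
```

```bash
cat >> h.py <<'E'
def goto(o,tgt,yaw):
    from scipy.spatial.transform import Rotation as Ro
    R=Ro.from_euler("xyz",o["tcp_rot"],degrees=True);G=Ro.from_euler("xyz",[180,0,yaw],degrees=True)
    print("pos",o["ee_pos"].round(4),"rot",o["tcp_rot"].round(2),"F",o["wrist_force"].round(2),"t",o["time"])
    print("xyz",(R.inv().apply(np.array(tgt)-o["ee_pos"])/.04).round(2),"dr",(R.inv()*G).as_rotvec().round(3))
E
python3 -c "
from h import *
from workcell import bot
goto(bot.get_obs(),[.494,-.182,.16],82.2)"
```

```text
pos [ 0.4321 -0.2486  0.2116] rot [1.7994e+02 3.0000e-02 8.2510e+01] F [ 0.2  -0.75  0.13] t 1.4
xyz [1.85 1.31 1.29] dr [0.001 0.    0.005]
```

{"op": "step_arm", "data": {
  "dr": [
    [0, 0, 0.005],
    [0, 0, 0.005],
    [0, 0, 0.005],
    [0, 0, 0.005],
    [0, 0, 0.005],
    [0, 0, 0.005],
    [0, 0, 0.005],
    [0, 0, 0.005]
  ],
  "xyz": [
    [0.5, 0.4, 0.4],
    [1, 0.8, 0.8],
    [1.5, 1.1, 1.1],
    [1.85, 1.31, 1.29],
    [1.85, 1.31, 1.29],
    [1.85, 1.31, 1.29],
    [1.85, 1.31, 1.29],
    [1.85, 1.31, 1.29]
  ],
  "gripper": [0, 0, 0, 0, 0, 0, 0, 0]
}}

```text
time: 2.2
ee_pos: [0.4928, -0.1846, 0.1604]
tcp_rot: [179.9, 0.0, 81.9]
wrist_force: [0.4, -0.4, 0.8]
opening: -0.0002
```

```bash
cat > snap.py <<'E'
import sys,cv2,pickle
from h import *
from workcell import bot
for a in sys.argv[2:]:
    p=bot.camera(a);p["obs"]=bot.get_obs();n=sys.argv[1];pickle.dump(p,open(f"{a}{n}.pkl","wb"));cv2.imwrite(f"pics/{a}{n}.png",p["image"][:,:,::-1])
    print(a,"cam pos",-p["R"].T@p["t"])
goto(bot.get_obs(),[.494,-.182,.16],82.2)
E
python3 snap.py 1 wrist
```

```text
wrist cam pos [ 0.50367313 -0.11188896  0.30413049]
pos [ 0.4928 -0.1846  0.1603] rot [1.7995e+02 2.0000e-02 8.1860e+01] F [0.58 0.5  0.46] t 2.25
xyz [0.07 0.02 0.01] dr [ 0.001  0.    -0.006]
```

View pics/wrist1.png

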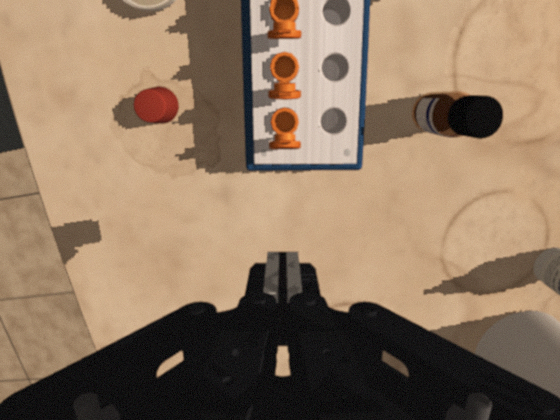

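Run:
```python
from h import *;import pickle
from scipy.optimize import least_squares
W=pickle.load(open("wrist1.pkl","rb"))
cv2.imwrite("pics/w1c.png",cv2.resize(W["image"][0:180,230:380,::-1],None,fx=3.3,fy=3.3,interpolation=cv2.INTER_CUBIC))
cv2.imwrite("pics/w1t.png",cv2.resize(W["image"][230:310,220:340,::-1],None,fx=6,fy=6,interpolation=cv2.INTER_CUBIC))
print("tcp px",proj(W,W["obs"]["ee_pos"]))
e=W["obs"]["ee_pos"]
for v in ([.526,-.0585,-.133],[.5265,-.0576,-.138]):
    print(proj(W,block(*v,np.array([[-.015,-.072+.036*i,.056] for i in range(3)]))).round(1).tolist())
    print("corners",proj(W,block(*v,[[.045,-.11,.04],[-.045,-.11,.04]])).round(1).tolist())
```

```text
tcp px [[281.01547984 268.58811654]]
[[282.4, 123.4], [282.0, 68.6], [281.5, 10.5]]
corners [[361.2, 172.3], [243.5, 173.1]]
[[282.4, 121.9], [282.3, 67.0], [282.1, 8.7]]
corners [[361.0, 171.3], [243.2, 171.6]]
```

View pics/w1c.png

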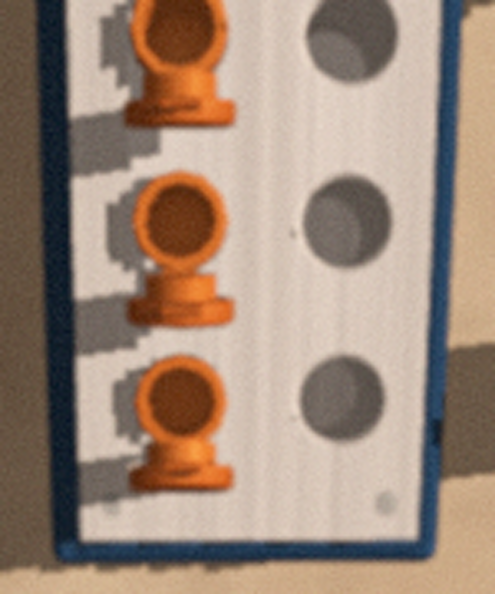

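View pics/w1t.png

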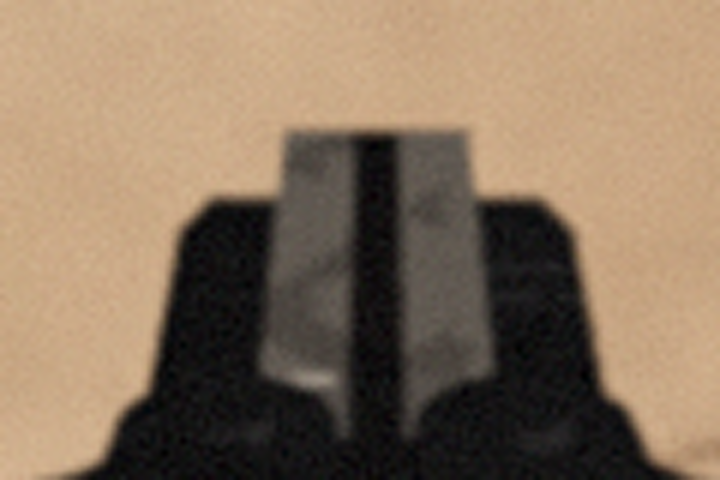

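Run:
```python
from h import *;import pickle
W=pickle.load(open("wrist1.pkl","rb"));e=W["obs"]["ee_pos"]
y=np.radians(81.86);tx=np.array([np.cos(y),np.sin(y),0])
for d in (.006,.008,.01,.011): print(d,proj(W,e+d*tx))
v=[.5265,-.0576,-.138]
by=lambda yy,z,x=-.015:proj(W,block(*v,[[x,yy,z]])).round(1).tolist()
for i in range(3):
  for th in (1.4,1.57,1.7,1.8):
    # lid plane: outer top edge
    print(i,th,by(-.072+.036*i-.012+.0225*np.cos(th),.057+.0225*np.sin(th)))
```

```text
0.006 [[281.01364928 256.49432017]]
0.008 [[281.01307902 252.39699941]]
0.01 [[281.01252958 248.26639598]]
0.011 [[281.01226283 246.18856745]]
0 1.4 [[282.5, 137.3]]
0 1.57 [[282.5, 143.4]]
0 1.7 [[282.5, 148.0]]
0 1.8 [[282.6, 151.4]]
1 1.4 [[282.3, 77.7]]
1 1.57 [[282.4, 84.2]]
1 1.7 [[282.4, 89.2]]
1 1.8 [[282.4, 92.9]]
2 1.4 [[282.1, 14.0]]
2 1.57 [[282.2, 20.8]]
2 1.7 [[282.2, 26.1]]
2 1.8 [[282.2, 30.2]]
```

```bash
cat > plan.py <<'E'
import sys
from h import *
from workcell import bot
# usage: plan.py i s,z s,z ...   (mm rel. to mouth i; z height)
from scipy.spatial.transform import Rotation as Ro
YAW=82.1;M1=np.array([.5018,-.127]);by=np.array([.1374,.9905]);bx=np.array([.9905,-.1374])
o=bot.get_obs();i=int(sys.argv[1]);M=M1+.036*(i-1)*by
e=o["ee_pos"];d=e[:2]-M
print("t",round(o["time"],2),"s %.1f lat %.1f z %.1f"%(d@by*1e3,d@bx*1e3,e[2]*1e3),"F",o["wrist_force"].round(2),"rot",o["tcp_rot"].round(2))
R=Ro.from_euler("xyz",o["tcp_rot"],degrees=True);G=Ro.from_euler("xyz",[180,0,YAW],degrees=True)
print("dr",(R.inv()*G).as_rotvec().round(3))
for a in sys.argv[2:]:
    s,z=map(float,a.split(","));P=np.r_[M+by*s/1e3,z/1e3]
    print(a,(R.inv().apply(P-e)/.04).round(2).tolist())
E
python3 plan.py 1 -50,100 -44,72
```

```text
t 2.25 s -58.3 lat -1.0 z 160.3 F [0.58 0.5  0.46] rot [1.7995e+02 2.0000e-02 8.1860e+01]
dr [ 0.001  0.    -0.004]
-50,100 [0.21, 0.02, 1.51]
-44,72 [0.36, 0.02, 2.21]
```

{"op": "step_arm", "data": {
  "dr": [
    [0, 0, -0.004],
    [0, 0, -0.004],
    [0, 0, -0.004],
    [0, 0, -0.004],
    [0, 0, -0.004],
    [0, 0, -0.004],
    [0, 0, -0.004],
    [0, 0, -0.004]
  ],
  "xyz": [
    [0.05, 0.02, 0.4],
    [0.1, 0.02, 0.9],
    [0.2, 0.02, 1.4],
    [0.25, 0.02, 1.8],
    [0.3, 0.02, 2.1],
    [0.36, 0.02, 2.21],
    [0.36, 0.02, 2.21],
    [0.36, 0.02, 2.21]
  ],
  "gripper": [0, 0, 0, 0, 0, 0, 0, 0]
}}

```text
time: 3.05
ee_pos: [0.4962, -0.1699, 0.0721]
tcp_rot: [179.9, 0.0, 82.2]
wrist_force: [0.1, -1.2, 0.8]
opening: 0.0002
```

```bash
python3 snap.py 2 wrist; python3 plan.py 1 -28.5,72 -24,73.2 -20,73.5 -16,72.7 -12,70.6 -8,66.5 -6.5,64 -6.5,60.5
```

```text
wrist cam pos [ 0.50665544 -0.0971095   0.21584872]
pos [ 0.4963 -0.17    0.0722] rot [1.7992e+02 2.0000e-02 8.2150e+01] F [0.39 0.3  0.91] t 3.1
xyz [-0.31 -0.01 -2.19] dr [ 0.001  0.    -0.001]
t 3.1 s -43.3 lat 0.4 z 72.2 F [0.39 0.3  0.91] rot [1.7992e+02 2.0000e-02 8.2150e+01]
dr [0.001 0.    0.001]
-28.5,72 [0.37, -0.01, 0.01]
-24,73.2 [0.48, -0.01, -0.02]
-20,73.5 [0.58, -0.01, -0.03]
-16,72.7 [0.68, -0.01, -0.01]
-12,70.6 [0.78, -0.01, 0.04]
-8,66.5 [0.88, -0.01, 0.14]
-6.5,64 [0.92, -0.01, 0.21]
-6.5,60.5 [0.92, -0.01, 0.29]
```

View pics/wrist2.png

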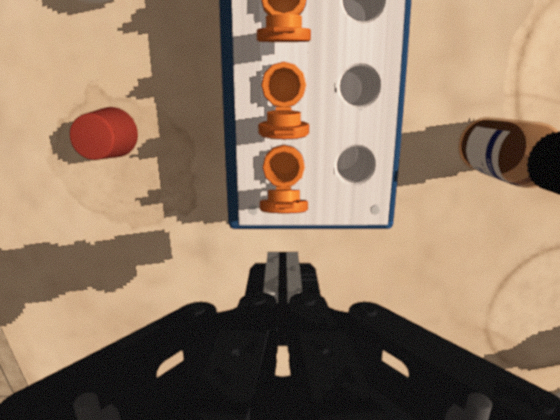

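{"op": "step_arm", "data": {
  "dr": [
    [0, 0, 0],
    [0, 0, 0],
    [0, 0, 0],
    [0, 0, 0],
    [0, 0, 0],
    [0, 0, 0],
    [0, 0, 0],
    [0, 0, 0]
  ],
  "xyz": [
    [0.2, -0.01, 0],
    [0.37, -0.01, 0],
    [0.48, -0.01, -0.02],
    [0.58, -0.01, -0.03],
    [0.68, -0.01, -0.01],
    [0.78, -0.01, 0.04],
    [0.88, -0.01, 0.13],
    [0.92, -0.01, 0.19]
  ],
  "gripper": [0, 0, 0, 0, 0, 0, 0, 0]
}}

```text
time: 3.9
ee_pos: [0.5005, -0.1329, 0.0633]
tcp_rot: [-180.0, 0.0, 82.2]
wrist_force: [-0.1, -1.9, 3.1]
opening: -0.0001
```

```bash
python3 snap.py 3 wrist; python3 plan.py 1 -6.5,64 -6.5,61.5 -6.5,60.5
```

```text
wrist cam pos [ 0.51107877 -0.06011554  0.20703258]
pos [ 0.5004 -0.1329  0.0631] rot [-1.7998e+02  1.0000e-02  8.2170e+01] F [-0.09 -0.93 -0.31] t 3.95
xyz [-1.24  0.01 -2.42] dr [-0.     0.    -0.001]
t 3.95 s -6.0 lat -0.6 z 63.1 F [-0.09 -0.93 -0.31] rot [-1.7998e+02  1.0000e-02  8.2170e+01]
dr [-0.     0.     0.001]
-6.5,64 [-0.01, 0.01, -0.02]
-6.5,61.5 [-0.01, 0.01, 0.04]
-6.5,60.5 [-0.01, 0.01, 0.06]
```

View pics/wrist3.png

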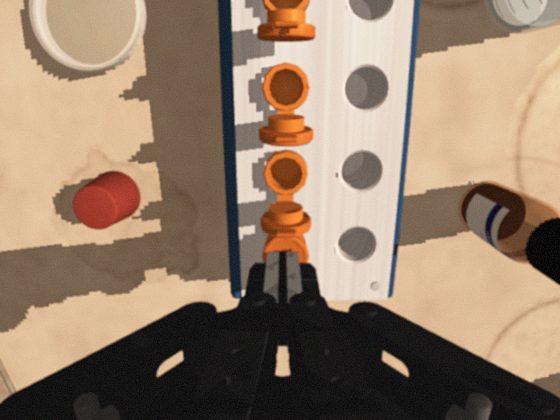

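{"op": "step_arm", "data": {
  "dr": [
    [0, 0, 0],
    [0, 0, 0],
    [0, 0, 0],
    [0, 0, 0],
    [0, 0, 0],
    [0, 0, 0],
    [0, 0, 0],
    [0, 0, 0]
  ],
  "xyz": [
    [0.02, 0, 0],
    [0.04, 0, 0.02],
    [0.04, 0, 0.04],
    [0.04, 0, 0.05],
    [0.04, 0, 0.06],
    [0.04, 0, 0.07],
    [0.04, 0, 0.08],
    [0.04, 0, 0.08]
  ],
  "gripper": [0, 0, 0, 0, 0, 0, 0, 0]
}}

```text
time: 4.75
ee_pos: [0.5007, -0.1317, 0.0614]
tcp_rot: [180.0, 0.0, 82.1]
wrist_force: [-3.9, -0.2, 9.0]
opening: 0.0002
```

```bash
python3 plan.py 1
```

```text
t 4.75 s -4.8 lat -0.5 z 61.4 F [-3.88 -0.25  8.99] rot [1.7996e+02 1.0000e-02 8.2140e+01]
dr [0.001 0.    0.001]
```

```bash
python3 plan.py 2 -43,66 -44,73 -36,73 -28.5,72 -24,73.2 -20,73.5 -16,72.7 -12,70.6 -8,66.5 -6.5,64 -5,63 -5,60.9
```

```text
t 4.75 s -40.8 lat -0.5 z 61.4 F [-3.88 -0.25  8.99] rot [1.7996e+02 1.0000e-02 8.2140e+01]
dr [0.001 0.    0.001]
-43,66 [-0.05, 0.01, -0.12]
-44,73 [-0.08, 0.01, -0.29]
-36,73 [0.12, 0.01, -0.29]
-28.5,72 [0.31, 0.01, -0.27]
-24,73.2 [0.42, 0.01, -0.3]
-20,73.5 [0.52, 0.01, -0.3]
-16,72.7 [0.62, 0.01, -0.28]
-12,70.6 [0.72, 0.01, -0.23]
-8,66.5 [0.82, 0.01, -0.13]
-6.5,64 [0.86, 0.01, -0.07]
-5,63 [0.9, 0.01, -0.04]
-5,60.9 [0.9, 0.01, 0.01]
```

{"op": "step_arm", "data": {
  "dr": [
    [0, 0, 0],
    [0, 0, 0],
    [0, 0, 0],
    [0, 0, 0],
    [0, 0, 0],
    [0, 0, 0],
    [0, 0, 0],
    [0, 0, 0]
  ],
  "xyz": [
    [0, 0.01, -0.06],
    [-0.04, 0.01, -0.15],
    [-0.08, 0.01, -0.25],
    [-0.08, 0.01, -0.29],
    [-0.08, 0.01, -0.29],
    [0, 0.01, -0.29],
    [0.12, 0.01, -0.28],
    [0.22, 0.01, -0.28]
  ],
  "gripper": [0, 0, 0, 0, 0, 0, 0, 0]
}}

```text
time: 5.55
ee_pos: [0.5022, -0.1224, 0.0715]
tcp_rot: [-180.0, -0.0, 82.2]
wrist_force: [0.4, -0.4, 0.9]
opening: -0.0002
```

```bash
python3 snap.py 4 wrist side; python3 plan.py 2  -28.5,72 -24,73.2 -20,73.5 -16,72.7 -12,70.6 -8,66.5 -6.5,64 -5,63 -5,60.9; python3 -c "
import cv2
a=cv2.imread('pics/side4.png');b=cv2.imread('pics/wrist4.png')[0:300,200:400]
cv2.imwrite('pics/c4.png',cv2.hconcat([cv2.resize(a[150:250,280:400],(480,400),interpolation=2),cv2.resize(b,(267,400),interpolation=2)]))"
```

```text
wrist cam pos [ 0.5128597  -0.04970621  0.21520331]
side cam pos [0.12079844 0.72650825 0.39952532]
pos [ 0.5022 -0.1223  0.0715] rot [-179.99   -0.     82.19] F [-1.12  0.02 -0.84] t 5.65
xyz [-1.51 -0.   -2.21] dr [-0. -0. -0.]
t 5.65 s -31.3 lat -0.2 z 71.5 F [-1.12  0.02 -0.84] rot [-179.99   -0.     82.19]
dr [-0.    -0.     0.002]
-28.5,72 [0.07, 0.01, -0.01]
-24,73.2 [0.18, 0.01, -0.04]
-20,73.5 [0.28, 0.01, -0.05]
-16,72.7 [0.38, 0.01, -0.03]
-12,70.6 [0.48, 0.01, 0.02]
-8,66.5 [0.58, 0.01, 0.13]
-6.5,64 [0.62, 0.01, 0.19]
-5,63 [0.66, 0.01, 0.21]
-5,60.9 [0.66, 0.01, 0.27]
```

View pics/c4.png

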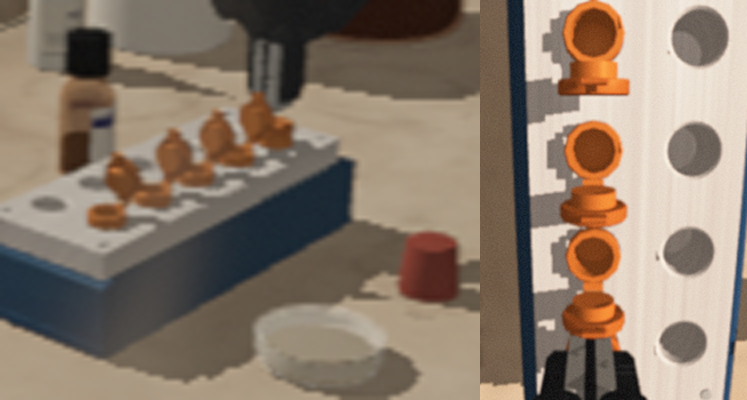

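{"op": "step_arm", "data": {
  "dr": [
    [0, 0, 0],
    [0, 0, 0],
    [0, 0, 0],
    [0, 0, 0],
    [0, 0, 0],
    [0, 0, 0],
    [0, 0, 0],
    [0, 0, 0]
  ],
  "xyz": [
    [0.08, 0.01, -0.01],
    [0.18, 0.01, -0.04],
    [0.28, 0.01, -0.05],
    [0.38, 0.01, -0.03],
    [0.48, 0.01, 0.02],
    [0.58, 0.01, 0.13],
    [0.63, 0.01, 0.2],
    [0.66, 0.01, 0.22]
  ],
  "gripper": [0, 0, 0, 0, 0, 0, 0, 0]
}}

```text
time: 6.45
ee_pos: [0.5062, -0.0969, 0.0626]
tcp_rot: [-180.0, 0.0, 82.2]
wrist_force: [-1.2, -2.3, 2.8]
opening: 0.0002
```

```bash
python3 plan.py 2 -5,62.5 -5,61
```

```text
t 6.45 s -5.6 lat 0.2 z 62.6 F [-1.24 -2.26  2.82] rot [-1.7999e+02  4.0000e-02  8.2160e+01]
dr [-0.     0.001  0.001]
-5,62.5 [0.01, -0.0, 0.0]
-5,61 [0.01, -0.0, 0.04]
```

{"op": "step_arm", "data": {
  "dr": [
    [0, 0, 0],
    [0, 0, 0],
    [0, 0, 0],
    [0, 0, 0],
    [0, 0, 0],
    [0, 0, 0],
    [0, 0, 0],
    [0, 0, 0]
  ],
  "xyz": [
    [0.01, 0, 0.01],
    [0.02, 0, 0.02],
    [0.02, 0, 0.03],
    [0.02, 0, 0.04],
    [0.02, 0, 0.05],
    [0.02, 0, 0.05],
    [0.02, 0, 0.05],
    [0.02, 0, 0.05]
  ],
  "gripper": [0, 0, 0, 0, 0, 0, 0, 0]
}}

```text
time: 7.25
ee_pos: [0.5065, -0.0962, 0.0615]
tcp_rot: [180.0, 0.0, 82.1]
wrist_force: [-2.7, -2.7, 7.3]
opening: -0.0003
```

```bash
python3 plan.py 2
```

```text
t 7.25 s -4.9 lat 0.4 z 61.5 F [-2.72 -2.7   7.31] rot [1.7997e+02 1.0000e-02 8.2140e+01]
dr [0.001 0.    0.001]
```

{"op": "step_arm", "data": {
  "dr": [
    [0, 0, 0],
    [0, 0, 0],
    [0, 0, 0],
    [0, 0, 0],
    [0, 0, 0],
    [0, 0, 0],
    [0, 0, 0],
    [0, 0, 0]
  ],
  "xyz": [
    [0, 0, -0.06],
    [-0.04, 0, -0.15],
    [-0.08, 0, -0.25],
    [-0.08, 0, -0.29],
    [-0.08, 0, -0.29],
    [0, 0, -0.29],
    [0.12, 0, -0.28],
    [0.22, 0, -0.28]
  ],
  "gripper": [0, 0, 0, 0, 0, 0, 0, 0]
}}

```text
time: 8.05
ee_pos: [0.5075, -0.0868, 0.0719]
tcp_rot: [-180.0, -0.0, 82.2]
wrist_force: [-0.1, -0.5, -0.6]
opening: -0.0001
```

```bash
python3 snap.py 5 wrist; python3 plan.py 3  -28.5,72 -24,73.2 -20,73.5 -16,72.7 -12,70.6 -8,66.5 -6.5,64 -5,63
```

```text
wrist cam pos [ 0.51817424 -0.01410341  0.2156106 ]
pos [ 0.5076 -0.0864  0.0719] rot [-1.7998e+02 -1.0000e-02  8.2180e+01] F [-0.03  0.19 -0.21] t 8.1
xyz [-2.41 -0.01 -2.2 ] dr [-0. -0. -0.]
t 8.1 s -31.0 lat 0.2 z 71.9 F [-0.03  0.19 -0.21] rot [-1.7998e+02 -1.0000e-02  8.2180e+01]
dr [-0.    -0.     0.001]
-28.5,72 [0.06, -0.0, -0.0]
-24,73.2 [0.18, -0.0, -0.03]
-20,73.5 [0.28, -0.0, -0.04]
-16,72.7 [0.38, -0.0, -0.02]
-12,70.6 [0.48, -0.0, 0.03]
-8,66.5 [0.58, -0.0, 0.14]
-6.5,64 [0.61, -0.0, 0.2]
-5,63 [0.65, -0.0, 0.22]
```

View pics/wrist5.png

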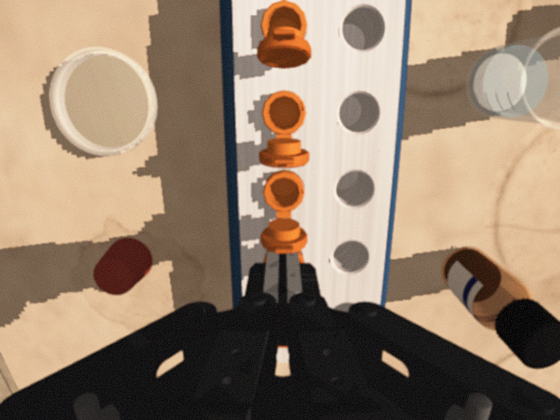

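{"op": "step_arm", "data": {
  "dr": [
    [0, 0, 0],
    [0, 0, 0],
    [0, 0, 0],
    [0, 0, 0],
    [0, 0, 0],
    [0, 0, 0],
    [0, 0, 0],
    [0, 0, 0]
  ],
  "xyz": [
    [0.07, 0, 0],
    [0.18, 0, -0.03],
    [0.28, 0, -0.04],
    [0.38, 0, -0.02],
    [0.48, 0, 0.03],
    [0.58, 0, 0.14],
    [0.63, 0, 0.21],
    [0.66, 0, 0.23]
  ],
  "gripper": [0, 0, 0, 0, 0, 0, 0, 0]
}}

```text
time: 8.9
ee_pos: [0.5111, -0.0612, 0.0626]
tcp_rot: [-180.0, 0.0, 82.2]
wrist_force: [-1.0, -3.2, 3.4]
opening: -0.0003
```

{"op": "step_arm", "data": {
  "dr": [
    [0, 0, 0],
    [0, 0, 0],
    [0, 0, 0],
    [0, 0, 0],
    [0, 0, 0],
    [0, 0, 0],
    [0, 0, 0],
    [0, 0, 0]
  ],
  "xyz": [
    [0.01, 0, 0.01],
    [0.02, 0, 0.02],
    [0.02, 0, 0.03],
    [0.02, 0, 0.04],
    [0.02, 0, 0.05],
    [0.02, 0, 0.05],
    [0.02, 0, 0.05],
    [0.02, 0, 0.05]
  ],
  "gripper": [0, 0, 0, 0, 0, 0, 0, 0]
}}

```text
time: 9.7
ee_pos: [0.5114, -0.0606, 0.0614]
tcp_rot: [180.0, 0.0, 82.1]
wrist_force: [-1.6, -2.3, 7.1]
opening: 0.0004
```

```bash
python3 plan.py 3
```

```text
t 9.7 s -4.9 lat 0.3 z 61.4 F [-1.56 -2.25  7.08] rot [1.7997e+02 1.0000e-02 8.2140e+01]
dr [0.001 0.    0.001]
```

Lid 3 is home. On to lid 4.

{"op": "step_arm", "data": {
  "dr": [
    [0, 0, 0],
    [0, 0, 0],
    [0, 0, 0],
    [0, 0, 0],
    [0, 0, 0],
    [0, 0, 0],
    [0, 0, 0],
    [0, 0, 0]
  ],
  "xyz": [
    [0, 0, -0.06],
    [-0.04, 0, -0.15],
    [-0.08, 0, -0.25],
    [-0.08, 0, -0.29],
    [-0.08, 0, -0.29],
    [0, 0, -0.29],
    [0.12, 0, -0.28],
    [0.22, 0, -0.28]
  ],
  "gripper": [0, 0, 0, 0, 0, 0, 0, 0]
}}

```text
time: 10.5
ee_pos: [0.5124, -0.0512, 0.0719]
tcp_rot: [-180.0, -0.0, 82.2]
wrist_force: [0.3, -0.0, 0.5]
opening: -0.0001
```

```bash
python3 snap.py 6 wrist; python3 plan.py 4  -28.5,72 -24,73.2 -20,73.5 -16,72.7 -12,70.6 -8,66.5 -6.5,64 -5,63
```

```text
wrist cam pos [0.52309332 0.02155673 0.21561013]
pos [ 0.5125 -0.0507  0.0719] rot [-1.7998e+02 -2.0000e-02  8.2180e+01] F [-0.8  -0.33  0.14] t 10.55
xyz [-3.31 -0.01 -2.2 ] dr [-0. -0. -0.]
t 10.55 s -31.0 lat 0.1 z 71.9 F [-0.8  -0.33  0.14] rot [-1.7998e+02 -2.0000e-02  8.2180e+01]
dr [-0.    -0.     0.001]
-28.5,72 [0.06, -0.0, -0.0]
-24,73.2 [0.17, -0.0, -0.03]
-20,73.5 [0.27, -0.0, -0.04]
-16,72.7 [0.37, -0.0, -0.02]
-12,70.6 [0.47, -0.0, 0.03]
-8,66.5 [0.57, -0.0, 0.14]
-6.5,64 [0.61, -0.0, 0.2]
-5,63 [0.65, -0.0, 0.22]
```

View pics/wrist6.png

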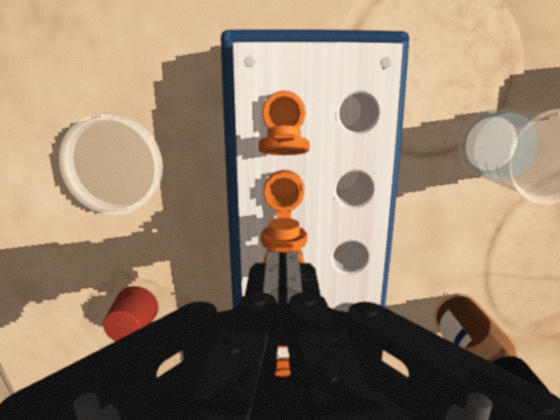

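Tip (row 252) stands just behind lid 4 (row 237), mouth 4 at (285,191), same geometry as before; bystanders are clear.

{"op": "step_arm", "data": {
  "dr": [
    [0, 0, 0],
    [0, 0, 0],
    [0, 0, 0],
    [0, 0, 0],
    [0, 0, 0],
    [0, 0, 0],
    [0, 0, 0],
    [0, 0, 0]
  ],
  "xyz": [
    [0.07, 0, 0],
    [0.18, 0, -0.03],
    [0.28, 0, -0.04],
    [0.38, 0, -0.02],
    [0.48, 0, 0.03],
    [0.58, 0, 0.14],
    [0.63, 0, 0.21],
    [0.66, 0, 0.23]
  ],
  "gripper": [0, 0, 0, 0, 0, 0, 0, 0]
}}

```text
time: 11.35
ee_pos: [0.516, -0.0256, 0.0626]
tcp_rot: [-180.0, 0.0, 82.2]
wrist_force: [-0.8, -2.5, 2.1]
opening: -0.0001
```

{"op": "step_arm", "data": {
  "dr": [
    [0, 0, 0],
    [0, 0, 0],
    [0, 0, 0],
    [0, 0, 0],
    [0, 0, 0],
    [0, 0, 0],
    [0, 0, 0],
    [0, 0, 0]
  ],
  "xyz": [
    [0.01, 0, 0.01],
    [0.02, 0, 0.02],
    [0.02, 0, 0.03],
    [0.02, 0, 0.04],
    [0.02, 0, 0.05],
    [0.02, 0, 0.05],
    [0.02, 0, 0.05],
    [0.02, 0, 0.05]
  ],
  "gripper": [0, 0, 0, 0, 0, 0, 0, 0]
}}

```text
time: 12.15
ee_pos: [0.5163, -0.0249, 0.0614]
tcp_rot: [180.0, 0.0, 82.1]
wrist_force: [-2.8, -1.7, 6.2]
opening: -0.0
```

```bash
python3 plan.py 4
```

```text
t 12.15 s -4.9 lat 0.3 z 61.4 F [-2.76 -1.73  6.23] rot [1.7997e+02 1.0000e-02 8.2140e+01]
dr [0.001 0.    0.001]
```

{"op": "step_arm", "data": {
  "dr": [
    [0, 0, 0],
    [0, 0, 0],
    [0, 0, 0],
    [0, 0, 0],
    [0, 0, 0],
    [0, 0, 0],
    [0, 0, 0],
    [0, 0, 0]
  ],
  "xyz": [
    [0, 0, -0.06],
    [-0.04, 0, -0.15],
    [-0.08, 0, -0.25],
    [-0.08, 0, -0.29],
    [-0.08, 0, -0.29],
    [0, 0, -0.29],
    [0.12, 0, -0.28],
    [0.22, 0, -0.28]
  ],
  "gripper": [0, 0, 0, 0, 0, 0, 0, 0]
}}

```text
time: 12.95
ee_pos: [0.5174, -0.0155, 0.0719]
tcp_rot: [-180.0, -0.0, 82.2]
wrist_force: [0.0, -0.2, -0.1]
opening: 0.0004
```

```bash
python3 plan.py 5  -28.5,72 -24,73.2 -20,73.5 -16,72.7 -12,70.6 -8,66.5 -6.5,64 -5,63
```

```text
t 12.95 s -31.4 lat 0.1 z 71.9 F [ 0.04 -0.23 -0.07] rot [-179.98   -0.     82.16]
dr [-0.    -0.     0.001]
-28.5,72 [0.07, -0.0, -0.0]
-24,73.2 [0.19, -0.0, -0.03]
-20,73.5 [0.29, -0.0, -0.04]
-16,72.7 [0.39, -0.0, -0.02]
-12,70.6 [0.49, -0.0, 0.03]
-8,66.5 [0.59, -0.0, 0.13]
-6.5,64 [0.62, -0.0, 0.2]
-5,63 [0.66, -0.0, 0.22]
```

{"op": "step_arm", "data": {
  "dr": [
    [0, 0, 0],
    [0, 0, 0],
    [0, 0, 0],
    [0, 0, 0],
    [0, 0, 0],
    [0, 0, 0],
    [0, 0, 0],
    [0, 0, 0]
  ],
  "xyz": [
    [0.07, 0, 0],
    [0.18, 0, -0.03],
    [0.28, 0, -0.04],
    [0.38, 0, -0.02],
    [0.48, 0, 0.03],
    [0.58, 0, 0.14],
    [0.63, 0, 0.21],
    [0.66, 0, 0.23]
  ],
  "gripper": [0, 0, 0, 0, 0, 0, 0, 0]
}}

```text
time: 13.75
ee_pos: [0.5209, 0.0101, 0.0625]
tcp_rot: [-180.0, 0.0, 82.1]
wrist_force: [0.6, -1.7, 3.9]
opening: -0.0002
```

{"op": "step_arm", "data": {
  "dr": [
    [0, 0, 0],
    [0, 0, 0],
    [0, 0, 0],
    [0, 0, 0],
    [0, 0, 0],
    [0, 0, 0],
    [0, 0, 0],
    [0, 0, 0]
  ],
  "xyz": [
    [0.01, 0, 0.01],
    [0.02, 0, 0.02],
    [0.02, 0, 0.03],
    [0.02, 0, 0.04],
    [0.02, 0, 0.05],
    [0.02, 0, 0.05],
    [0.02, 0, 0.05],
    [0.02, 0, 0.05]
  ],
  "gripper": [0, 0, 0, 0, 0, 0, 0, 0]
}}

```text
time: 14.55
ee_pos: [0.5212, 0.0108, 0.0615]
tcp_rot: [180.0, 0.0, 82.1]
wrist_force: [-2.6, -3.2, 6.9]
opening: 0.0002
```

```bash
python3 plan.py 5 -20,130 -60,160
```

```text
t 14.55 s -4.9 lat 0.3 z 61.5 F [-2.64 -3.22  6.87] rot [179.97   0.    82.14]
dr [0.001 0.    0.001]
-20,130 [-0.38, -0.01, -1.71]
-60,160 [-1.38, -0.01, -2.46]
```

{"op": "step_arm", "data": {
  "dr": [
    [0, 0, 0],
    [0, 0, 0],
    [0, 0, 0],
    [0, 0, 0],
    [0, 0, 0],
    [0, 0, 0],
    [0, 0, 0],
    [0, 0, 0]
  ],
  "xyz": [
    [0, 0, -0.2],
    [0, 0, -0.8],
    [-0.5, 0, -1.6],
    [-1.2, 0, -2.4],
    [-2, 0, -2.8],
    [-2.8, 0, -2.8],
    [-3.5, 0, -2.8],
    [-3.7, 0, -2.8]
  ],
  "gripper": [0, 0, 0, 0, 0, 0, 0, 0]
}}

```text
time: 15.35
ee_pos: [0.5006, -0.1375, 0.1732]
tcp_rot: [180.0, -0.0, 82.0]
wrist_force: [0.9, 0.8, 0.2]
opening: -0.0001
```

```bash
python3 snap.py 7 wrist side; python3 -c "
import cv2
a=cv2.imread('pics/side7.png');b=cv2.imread('pics/wrist7.png')[0:300,190:390]
cv2.imwrite('pics/c7.png',cv2.hconcat([cv2.resize(a[150:250,280:400],(480,400),interpolation=2),cv2.resize(b,(267,400),interpolation=2)]))"
```

```text
wrist cam pos [ 0.5113282  -0.06485027  0.31689641]
side cam pos [0.12079844 0.72650825 0.39952532]
pos [ 0.5008 -0.1363  0.1729] rot [-1.7999e+02 -3.0000e-02  8.2050e+01] F [0.03 0.87 0.41] t 15.45
xyz [-1.16 -0.01  0.32] dr [-0.    -0.001 -0.003]
```

View pics/c7.png

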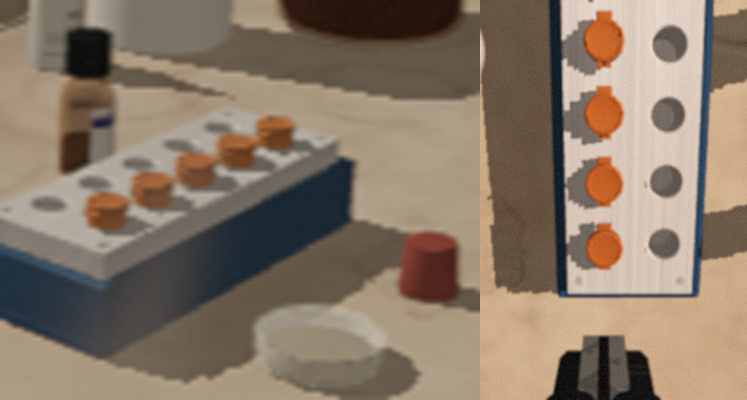

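View pics/wrist7.png

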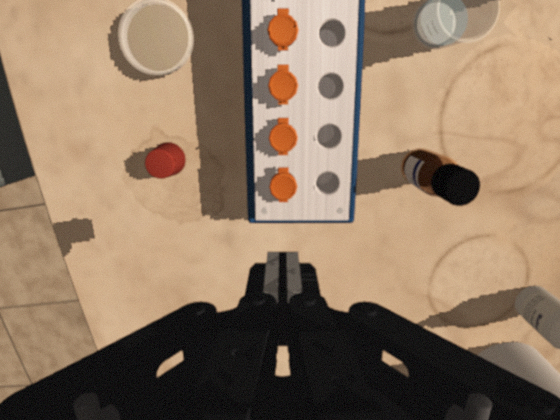

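```bash
python3 -c "
from workcell import bot
print(bot.get_obs()['time'],bot.job_done())"
```

```text
the job is handed in; nothing more can be done
15.45 None
```

I closed the five lids with the shut fingertips in order from tube 1 (hinge end) to tube 5, then pressed each cap down and handed the job in at 15.45 s.

- **Caps home:** each press ended with the tip at 61.4–61.5 mm, where a home cap's top should be (61.5 mm), against 6–9 N upward. That is more than the 3 N a cap needs, so I take all five to be on their stops. I could not read the plug joints directly.
- **Final pictures:** the side view shows all five lids flat. The wrist view shows only four, as tube 5's picture edge cuts it off. In the wrist and side views the dish, beaker, bottle and stopper looked undisturbed, though I didn't measure their positions again.
- **Clear of everything:** the arm was lifted to about 17 cm before hand-in, with the wrist force back near zero.
- **Disagreement:** the side and top cameras differed by about 7 mm along the row. I worked from a fit to both, which the wrist camera matched to within about 1 mm, with a possible offset of up to 3 mm from where the fingertip showed.

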